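Turn the carousel and tip the tray into its empty bin

ROBOT

A 6-joint arm with a two-finger parallel gripper is mounted at the origin on a cart in front of the work surface, level with it; the furniture and walls round the work are solid. World frame = base frame: x ahead of the robot, y to its left, z up, the work surface at z = 0. Lengths are in m, angles in degrees, forces in N, time in s.
With the tool pointing down it reaches from about 0.35 to 0.875 m from the base axis. Payload 4.2 kg.
Tool frame: the origin (TCP) lies on the centre line of the jaws, within the pads' length; the fingertips stand 25 mm ahead of it and the grasp point (between the pads) lies 6 mm ahead of it; z points along the fingers, y is the line along which they close (so a half turn about z gives the same grasp; the last joint's range is limited). The gripper opens to 87 mm and grips with 3 to 60 N. Pads are 19 mm wide; open, the fingers measure 117 mm over their backs; the gripper's body (75 mm by 190 mm) begins 51 mm behind the grasp point.
Start: joints at [-51.475, 22.042, 0.453, 0, -68.411, -14.817], TCP at [0.251, -0.572, 0.248] pointing down, gripper open.
Joint ranges: [-179.83, 179.83], [-69.29, 118.12], [-61.27, 80.66], [-181.25, 117.63], [-171.15, -9.14], [-177.46, 177.46]. Speed limits (degrees/s): [159.86, 159.86, 180, 180, 180, 180].

INTERFACE

Orientations are given as a 3x3 rotation matrix whose columns are the frame's x, y, z axes.
In Python, from station import r gives the robot as it stands.
- The arm moves only by the tool move_arm, never from a script. Its argument "series" is a list of rows, each an object with "grip": the opening, from 0 (shut) to 1 (fully open); "xyz": the shift along the tool's x, y, z in mm, a list of three; "angular": the turn, a rotation vector about the tool's x, y, z in rad, a list of three. A call has 1 to 10 rows; each row is the pose to reach, as a shift and turn from the pose commanded when the call began, along the tool's axes at that moment; what a row does not reach only later rows make up. A row lasts 1/10 s, in which the tool goes at most 50 mm and 8.59 degrees, less where a joint would pass 70% of its speed; a pose out of reach is approached as far as the arm can. A call with a gripper value outside its range is refused whole. The fingers move at their own pace and stop on an object; the grip force is fixed at half the most. Time passes only in rows, so rows that repeat a pose let the fingers close. It gives the time, the measured TCP pose, the force, the opening and the grip force at its end, in the units of the state.
- r.sense(): the state, without advancing time (a new reading comes with each control period).
- r.capture(name): name is "side" or "top"; returns a dict with "img" (400x640x3 uint8, red, green, blue), "camera_matrix" (3x3 intrinsics, pixels), "rvec" (rotation vector, rad) and "tvec" (3), from world to camera coordinates, as OpenCV has them. Camera axes: x right, y down, z forward; pixel columns grow to the right and rows downward; lengths in m; the calibration is good to about 2 mm. A picture is of the moment at which its call begins. There is no depth.
- r.finish_job(): hands the job in; it is judged then, once.
The state is a dict: "time_s": time; "joints": joint angles; "joint_velocities": joint speeds; "effort": joint torques, N m; "tcp_pos": TCP position; "ee_rot": TCP orientation; "wrist_force": force on the tool from outside, world axes, zero at the start; "moment": the same for the moment, N m; "gripper_width": opening from 0.0 (shut) to 1.0 (fully open); "gripper_force": force on a finger pad.
Only numpy, scipy, OpenCV 4.12 (cv2) and the standard library are available. Lean on these libraries where they do the work, as an engineer would, in place of code of your own. Each camera call takes 0.05 s, during which the arm holds its last target. There are 200 camera calls.

TASK

Turn the carousel by its knob until its one empty bin squarely faces the loading edge. Then slide the tray of dropper bottles up to the edge stop and tip it up over the stop, keeping its front edge there, so that both bottles slide into that bin. Set the tray back down flat on the dock; leave the carousel facing so, and do not disturb the things standing around.

Things in the scene. Friction and masses are not known exactly. Their poses are not given: they have to be found in the camera images.
- carousel (a joint): turning angle of the carousel in rad, counter-clockwise from above positive; 0 (or any whole turn) when its empty bin squarely faces the loading edge. It turns freely either way without a stop, with light friction (about 0.06 N m), and stays where it is left
- knob_grip (a point): on the carousel's axis, at the height to grip: centre line of the black bar-shaped knob on the hub, 56 mm long along this frame's x axis, 12 mm thick along y, top 12 mm above this point, 24 mm of bar below it. The carousel is a white round tray of 220 mm diameter with four quarter bins; the knob is at its centre, about 0.10 m above the table
- empty_bin (a point): floor middle of the one bin that holds nothing, 70 mm from the carousel's axis. Axes turn with the carousel, z up; the dividers run along its x and y, the bin lies on the +x, +y side of the axis. Bin floor 16 mm above the table, outer rim 37 mm, dividers 47 mm. The other three bins hold a dish, a dish and two sample tubes, all fixed
- load_point (a point): fixed point of the station, where the middle of the empty bin's floor must come: before the edge stop, 70 mm from the carousel's axis towards the stop. The dock behind the stop, on which the tray lies, has its top 60 mm above the table, 115 mm wide (x), reaching 165 mm back from the stop
- stop_edge (a point): middle of the fixed edge stop, a steel strip 115 mm long (x), 6 mm thick, standing 6 mm above the dock at its carousel end; the point is at its top (66 mm above the table), on the face to the dock. +y points level across the stop to the carousel's axis, 123 mm away; -y back along the dock; z up. A steel apron slopes from the stop down over the carousel's rim
- tray_handle (a point): centre of the handle of the loose aluminium tray (about 0.28 kg) on the dock: a black roller, 11 mm thick, 60 mm long along x, that turns freely on its own axis, so a tray held by it swings. It is behind the tray (-y), 30 mm above the tray's underside, between two side arms, 38 mm clear of the back wall. Frame: z up when the tray lies flat, +y to its open front
- tray_front (a point): middle of the lower front edge of the tray, 136 mm ahead (+y) of the handle and 30 mm below it; axes as tray_handle. The tray is 70 mm wide (x), 92 mm long (y), 40 mm high with a 4 mm floor, closed at the sides and back, open at the front and top. It starts with its front 7 to 30 mm short of the edge stop
- bottle_1_centre (a point): centre of a white dropper bottle, 24 mm diameter, 68 mm long along z (cap at +z), 30 g, lying loose in the tray with its bottom end to the open front; it slides out when the tray is tipped some 50 degrees or more
- bottle_2_centre (a point): centre of a white dropper bottle, 24 mm diameter, 68 mm long along z (cap at +z), 30 g, lying loose in the tray with its bottom end to the open front; it slides out when the tray is tipped some 50 degrees or more
- timer_c (a point): bystander: centre of the top of a lab timer, 66 x 66 x 19 mm
- brown_c (a point): bystander: half-way up a brown bottle, 33 mm diameter, 102 mm tall, standing beside the carousel
- forceps_c (a point): bystander: steel forceps, 126 mm, lying on the table
- pipette_c (a point): bystander: micropipette, 266 mm long, lying on the table

How it is judged:
By the outcome, as a careful person would: the job done as asked, in the order asked, and still so for the second after the job is handed in, with the robot touching nothing.
It also fails if it takes over 72 s, if anything falls off the work surface, if the arm or the gripper's body presses on something with over 40 N, if the wrist force passes 120 N, or if a joint passes its speed limit or range.

## Working session

There is one attempt and no reset: what is moved stays moved. The work goes in short steps, Python scripts to look and compute and a tool call to move; the robot and the scene stay as the last step left them, time stands still between calls to the robot, and variables do not carry over. Pictures are saved under pics/ and viewed, at most 10 in all, crops included, and the job is handed in when it is done.

Besides the shell and the picture viewer there is one more tool, called after ">>>" in YAML: its name, and indented under it one key for each argument. move_arm: Moves the arm, as the interface text tells. Its arguments: {"type":"object","properties":{"series":{"type":"array"}},"required":["series"]}

```bash
ls; mkdir -p pics; cat > h.py <<'E'
import numpy as np, cv2
from station import r
def cap(n):
    c=r.capture(n); R=cv2.Rodrigues(np.array(c["rvec"],float))[0]; return c["img"],np.array(c["camera_matrix"]),R,np.array(c["tvec"],float).ravel()
def ray(c,uv):
    _,K,R,t=c; d=R.T@np.linalg.solve(K,[uv[0],uv[1],1.]); return -R.T@t,d
def onz(c,uv,z):
    o,d=ray(c,uv); return o+d*(z-o[2])/d[2]
def proj(c,p):
    _,K,R,t=c; q=K@(R@np.array(p,float)+t); return q[:2]/q[2]
def save(n,img): cv2.imwrite("pics/"+n+".png",cv2.cvtColor(img,cv2.COLOR_RGB2BGR))
E
python3 - <<'E'
from h import *
for n in("top","side"):
    c=cap(n); save(n+"0",c[0]); np.savez(n+"0.npz",img=c[0],K=c[1],R=c[2],t=c[3]); print(n,-c[2].T@c[3],c[2][2])
s=r.sense(); print(s["tcp_pos"],s["ee_rot"],s["time_s"])
E
```

```text
pics
top [ 0.21860598 -0.1459369   1.27836618] [ 0.20490656 -0.00410273 -0.97877294]
side [ 0.16513957 -1.1943882   0.75709873] [ 0.23771078  0.83066672 -0.50347431]
[ 0.25110346 -0.57179091  0.24656317] [[-9.15674240e-01 -4.01920227e-01 -9.04685990e-04]
 [-4.01921226e-01  9.15672563e-01  1.75666401e-03]
 [ 1.22357344e-04  1.97214448e-03 -9.99998048e-01]] 0.1
```

View pics/top0.png

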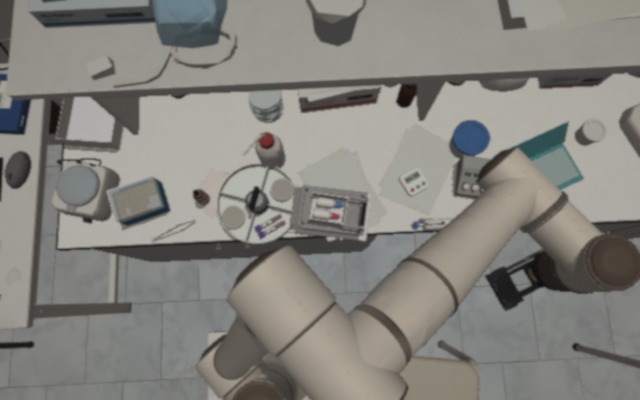

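View pics/side0.png

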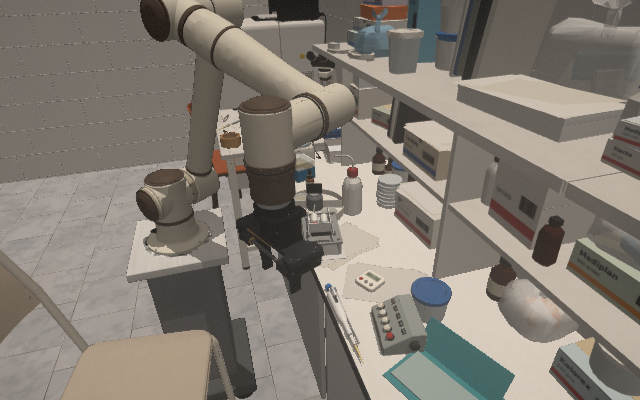

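The top view shows the carousel centred near (256,203), with the dock and tray at (330,212) to its right (world -y). The brown bottle is at (201,197), the timer at (412,182) and the pipette at (430,223). The side view shows the same layout, partly hidden by the arm. I'll enlarge the top view next.

```bash
python3 - <<'E'
import numpy as np,cv2
from h import *
d=np.load("top0.npz"); c=(d["img"],d["K"],d["R"],d["t"])
save("crop0",cv2.resize(c[0][150:250,205:385],None,fx=4.4,fy=4.4,interpolation=cv2.INTER_CUBIC))
print(c[1])
for n,uv,z in(("knob",(256,201),.11),("trayR",(368,212),.07),("rimL",(218,204),.037),("rimT",(256,166),.037),("rimB",(256,242),.037)): print(n,onz(c,uv,z).round(4))
E
```

```text
[[475.71524156   0.         320.07428511]
 [  0.         475.71524156 199.55750648]
 [  0.           0.           1.        ]]
knob [0.4677 0.01   0.11  ]
trayR [ 0.4326 -0.2728  0.07  ]
rimL [0.4802 0.1211 0.037 ]
rimT [0.58   0.0176 0.037 ]
rimB [0.3735 0.0221 0.037 ]
```

View pics/crop0.png

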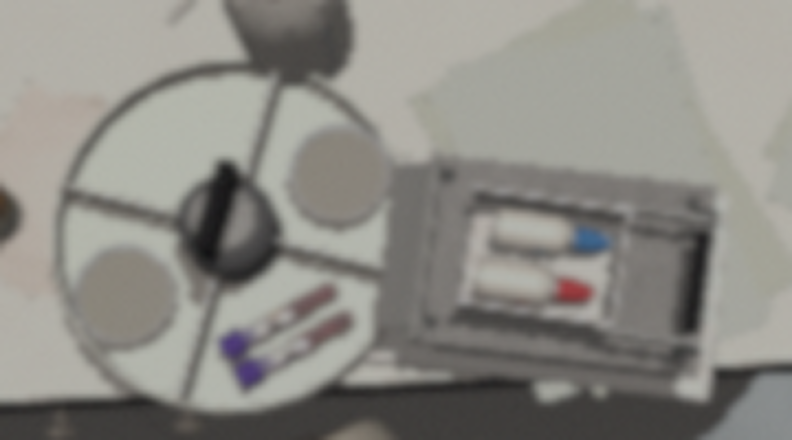

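```bash
python3 - <<'E'
from h import *
d=np.load("top0.npz"); c=(d["img"],d["K"],d["R"],d["t"])
g=cv2.cvtColor(c[0],cv2.COLOR_RGB2GRAY)[150:250,205:385]
g4=cv2.resize(g,None,fx=4,fy=4,interpolation=cv2.INTER_CUBIC)
L=cv2.createLineSegmentDetector().detect(g4)[0][:,0]/4+[205,150,205,150]
L=[l for l in L if np.hypot(l[2]-l[0],l[3]-l[1])>9]
for l in sorted(L,key=lambda l:l[0]):
    a=onz(c,l[:2],.06);b=onz(c,l[2:],.06); e=b-a
    print(l.round(1),a[:2].round(3),b[:2].round(3),"az%.1f len%.3f"%(np.degrees(np.arctan2(e[1],e[0]))%180,np.linalg.norm(e)))
# carousel rim
im=c[0].astype(int); 
hsv=cv2.cvtColor(c[0],cv2.COLOR_RGB2HSV)
print(im[203,225],im[180,240],im[225,300],im[160,320], im[200,205])
print("washbase",[onz(c,(268,y),.2)[:2].round(3) for y in(140,)],[onz(c,p,0)[:2].round(3) for p in((272,164),(201,204),(408,184))])
E
```

```text
[205.1 241.4 239.6 239.7] [0.379 0.15 ] [0.379 0.061] az90.0 len0.089
[217.2 210.5 217.2 200.2] [0.458 0.118] [0.486 0.118] az179.5 len0.027
[218.6 192.7 222.6 183.9] [0.506 0.114] [0.529 0.104] az155.0 len0.026
[220.1 197.  219.5 208.3] [0.494 0.111] [0.464 0.112] az176.7 len0.030
[220.5 192.6 243.9 198.5] [0.506 0.109] [0.487 0.048] az72.8 len0.064
[229.4 178.7 221.4 191.4] [0.542 0.086] [0.509 0.107] az147.6 len0.040
[230.5 173.8 242.1 166.9] [0.555 0.083] [0.573 0.051] az119.2 len0.036
[231.1 238.6 222.1 229.1] [0.383 0.083] [0.408 0.106] az41.6 len0.034
[239.7 171.  229.3 178.9] [0.562 0.058] [0.541 0.086] az126.4 len0.034
[241.7 167.  250.7 164.4] [0.572 0.053] [0.578 0.029] az104.0 len0.025
[244.1 202.4 222.  196.5] [0.476 0.048] [0.495 0.106] az72.0 len0.061
[244.5 242.5 258.9 243.7] [0.371 0.048] [0.366 0.012] az82.4 len0.037
[245.5 240.3 252.1 218.5] [0.377 0.046] [0.432 0.028] az161.9 len0.059
[249.8 202.9 253.  191.6] [0.474 0.033] [0.504 0.024] az163.3 len0.031
[250.1 164.3 260.1 163.9] [0.579 0.03 ] [0.579 0.003] az89.6 len0.027
[255.  217.5 248.1 240.9] [0.435 0.02 ] [
[... 2088 characters left out ...]
047
[328.1 241.7 337.2 239.1] [ 0.362 -0.166] [ 0.368 -0.19 ] az102.9 len0.024
[331.1 212.1 340.  214.9] [ 0.439 -0.178] [ 0.43  -0.201] az69.3 len0.024
[335.7 199.7 317.9 197. ] [ 0.471 -0.192] [ 0.481 -0.146] az78.3 len0.047
[355.6 239.5 364.7 241.2] [ 0.364 -0.237] [ 0.359 -0.26 ] az76.1 len0.024
[367.4 233.5 384.6 232. ] [ 0.378 -0.268] [ 0.38  -0.313] az92.2 len0.045
[367.4 198.5 363.4 228.2] [ 0.47  -0.275] [ 0.393 -0.259] az168.4 len0.079
[375.7 237.4 366.9 247.5] [ 0.367 -0.289] [ 0.342 -0.265] az135.6 len0.035
[178 181 170] [179 181 171] [112 110 107] [167 166 156] [70 66 59]
washbase [array([ 0.595, -0.034])] [array([ 0.594, -0.022]), array([0.49 , 0.176]), array([ 0.518, -0.396])]
```

```bash
python3 - <<'E'
from h import *
d=np.load("side0.npz"); s=(d["img"],d["K"],d["R"],d["t"])
d=np.load("top0.npz"); c=(d["img"],d["K"],d["R"],d["t"])
def tri(a,b):
    (o1,d1),(o2,d2)=ray(c,a),ray(s,b)
    A=np.c_[d1,-d2]; q=np.linalg.lstsq(A,o2-o1,rcond=None)[0]; p,w=o1+q[0]*d1,o2+q[1]*d2; return ((p+w)/2).round(4),np.linalg.norm(p-w).round(4)
print("redcap",tri((266,139),(352,171)))
for z in (0,.03,.1): print(z,[onz(s,p,z)[:2].round(3) for p in((343,205),(361,205))])
save("scrop",cv2.resize(s[0][150:260,280:440],None,fx=5,fy=5,interpolation=cv2.INTER_CUBIC))
save("tcrop",cv2.resize(c[0][120:180,180:300],None,fx=5,fy=5,interpolation=cv2.INTER_CUBIC))
for n,p in(("axis",(.475,.014,.112)),("stop",(.4536,-.107,.066))): print(n,proj(c,p),proj(s,p))
E
```

```text
redcap (array([ 0.6101, -0.0249,  0.1627]), np.float64(0.002))
0 [array([0.595, 0.026]), array([0.659, 0.004])]
0.03 [array([ 0.578, -0.022]), array([ 0.639, -0.043])]
0.1 [array([ 0.538, -0.135]), array([ 0.594, -0.154])]
axis [254.21696828 198.05350495] [312.32929482 184.77753413]
stop [303.4919901 207.4848616] [316.21619728 213.82389781]
```

View pics/scrop.png

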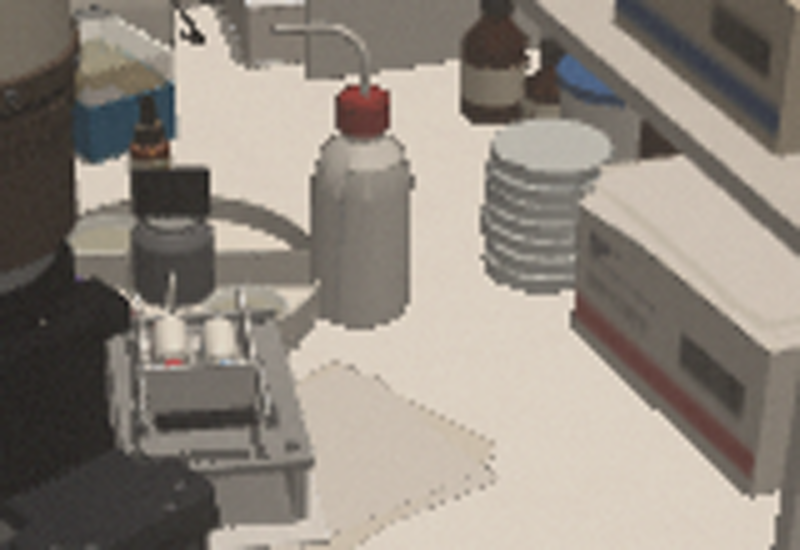

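The side crop shows the wash bottle beside the carousel: red cap at full-image pixel (352,171), spout reaching left to about (334,155). The knob is at (314,188) and the tray with its roller at (320,233).

View pics/tcrop.png

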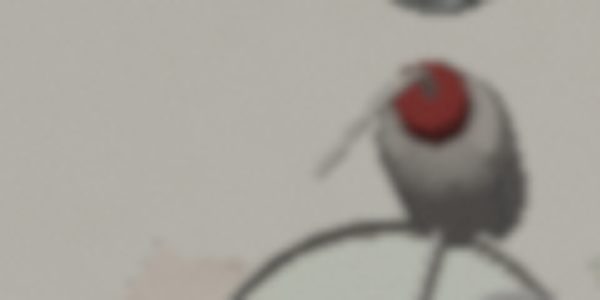

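```bash
python3 - <<'E'
from h import *
d=np.load("side0.npz"); s=(d["img"],d["K"],d["R"],d["t"])
d=np.load("top0.npz"); c=(d["img"],d["K"],d["R"],d["t"])
def tri(a,b):
    (o1,d1),(o2,d2)=ray(c,a),ray(s,b)
    q=np.linalg.lstsq(np.c_[d1,-d2],o2-o1,rcond=None)[0]; p,w=o1+q[0]*d1,o2+q[1]*d2; return ((p+w)/2).round(4),np.linalg.norm(p-w).round(4)
print("spout",tri((244,155),(334.5,155.5)),tri((243,154),(334.5,155.5)))
print("roller ends in side, z=.09", onz(s,(280+158/5,150+422/5),.09), onz(s,(280+258/5,150+425/5),.09))
print("tray bottles px", [onz(c,(205+x/4.4,150+y/4.4),.09)[:2].round(4) for x,y in((620,232),(620,345),(700,250),(690,335))])
E
```

```text
spout (array([0.5597, 0.0224, 0.2082]), np.float64(0.0025)) (array([0.5615, 0.025 , 0.2072]), np.float64(0.0005))
roller ends in side, z=.09 [ 0.39875508 -0.25247768  0.09      ] [ 0.45410008 -0.2740958   0.09      ]
tray bottles px [array([ 0.4558, -0.2163]), array([ 0.3899, -0.2123]), array([ 0.4429, -0.2618]), array([ 0.3937, -0.2527])]
```

The spout tip sits at about pixel (244,155) in the top view, giving (0.561, 0.024, 0.207) in world axes. That limits the gripper's yaw over the knob, so I'll turn in three stages: across the bar, along it, then across again.

>>> move_arm:
  series:
    - {"grip":0.7,"xyz":[-30,30,0],"angular":[0,0,0.05]}
    - {"grip":0.7,"xyz":[-63,64,0],"angular":[0,0,0.12]}
    - {"grip":0.7,"xyz":[-96,97,0],"angular":[0,0,0.19]}
    - {"grip":0.7,"xyz":[-129,131,0],"angular":[0,0,0.26]}
    - {"grip":0.7,"xyz":[-163,165,0],"angular":[0,0,0.33]}
    - {"grip":0.7,"xyz":[-197,199,0],"angular":[0,0,0.4]}
    - {"grip":0.7,"xyz":[-231,234,0],"angular":[0,0,0.47]}
    - {"grip":0.7,"xyz":[-265,268,0],"angular":[0,0,0.54]}
    - {"grip":0.7,"xyz":[-299,303,0],"angular":[0,0,0.61]}
    - {"grip":0.7,"xyz":[-333,337,0],"angular":[0,0,0.67]}

```text
time_s: 1.1
tcp_pos: [0.4207, -0.1278, 0.2475]
ee_rot: [[-0.967, 0.256, 0.0], [0.256, 0.967, 0.0], [-0.0, 0.0, -1.0]]
wrist_force: [0.6, -1.0, 0.0]
gripper_width: 0.7
gripper_force: 0.0
```

>>> move_arm:
  series:
    - {"grip":0.7,"xyz":[-5,48,0],"angular":[0,0,0.05]}
    - {"grip":0.7,"xyz":[-10,97,0],"angular":[0,0,0.05]}
    - {"grip":0.7,"xyz":[-16,140,0],"angular":[0,0,0.05]}
    - {"grip":0.7,"xyz":[-16,153,10],"angular":[0,0,0.05]}
    - {"grip":0.7,"xyz":[-16,153,50],"angular":[0,0,0.05]}
    - {"grip":0.7,"xyz":[-16,153,85],"angular":[0,0,0.05]}
    - {"grip":0.7,"xyz":[-16,153,95],"angular":[0,0,0.05]}
    - {"grip":0.7,"xyz":[-16,153,95],"angular":[0,0,0.05]}

```text
time_s: 1.9
tcp_pos: [0.4739, 0.0134, 0.1512]
ee_rot: [[-0.953, 0.302, -0.004], [0.302, 0.953, -0.002], [0.003, -0.003, -1.0]]
wrist_force: [0.5, 0.8, 0.8]
gripper_width: 0.703
gripper_force: 0.0
```

```bash
python3 - <<'E'
from h import *
s=cap("side"); c=cap("top"); print(r.sense()["tcp_pos"])
a=cv2.resize(s[0][120:250,270:410],None,fx=3.7,fy=3.7,interpolation=cv2.INTER_CUBIC)
b=cv2.resize(c[0][150:250,205:385],None,fx=2.2,fy=3.7*1.3,interpolation=cv2.INTER_CUBIC)[:a.shape[0]]
b=cv2.copyMakeBorder(b,0,a.shape[0]-b.shape[0],0,0,cv2.BORDER_CONSTANT)
save("c2",np.hstack([a,b])[:,:800]); np.savez("side1.npz",img=s[0],K=s[1],R=s[2],t=s[3])
E
```

```text
[0.47590811 0.014032   0.15374431]
```

View pics/c2.png

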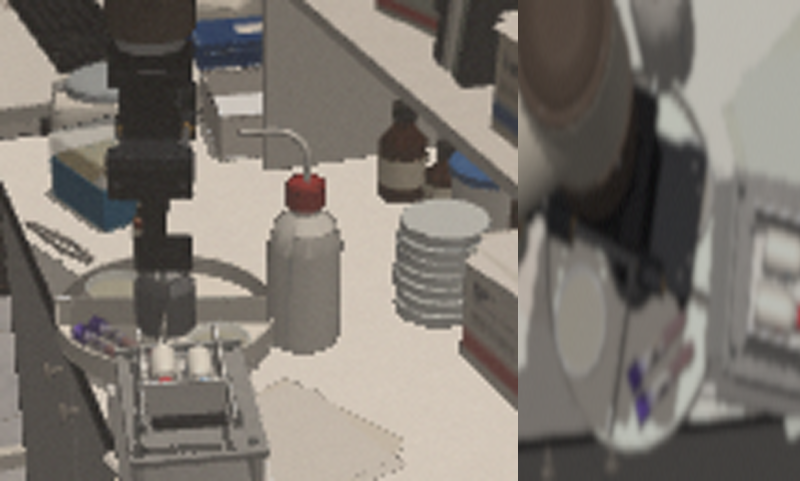

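The gripper is over the knob at about (165,250) in this composite, with its narrow side towards the spout and clear of it. Next I'll descend and grip.

>>> move_arm:
  series:
    - {"grip":0.7,"xyz":[0,0,25],"angular":[0,0,0]}
    - {"grip":0.7,"xyz":[0,0,44],"angular":[0,0,0]}
    - {"grip":0.6,"xyz":[0,0,45],"angular":[0,0,0]}
    - {"grip":0.4,"xyz":[0,0,45],"angular":[0,0,0]}
    - {"grip":0.2,"xyz":[0,0,45],"angular":[0,0,0]}
    - {"grip":0.1,"xyz":[0,0,45],"angular":[0,0,0]}
    - {"grip":0.1,"xyz":[0,0,45],"angular":[0,0,0]}
    - {"grip":0.1,"xyz":[0,0,45],"angular":[0,0,0]}

```text
time_s: 2.8
tcp_pos: [0.4752, 0.0143, 0.108]
ee_rot: [[-0.954, 0.301, 0.001], [0.301, 0.954, 0.0], [-0.001, 0.001, -1.0]]
wrist_force: [-0.2, 0.1, 0.4]
gripper_width: 0.241
gripper_force: 0.0
```

>>> move_arm:
  series:
    - {"grip":0.05,"xyz":[0,0,0],"angular":[0,0,0]}
    - {"grip":0.05,"xyz":[0,0,0],"angular":[0,0,0]}
    - {"grip":0.05,"xyz":[0,0,0],"angular":[0,0,0]}
    - {"grip":0.05,"xyz":[0,0,0],"angular":[0,0,0]}
    - {"grip":0.05,"xyz":[0,0,0],"angular":[0,0,0]}

```text
time_s: 3.3
tcp_pos: [0.4764, 0.0177, 0.108]
ee_rot: [[-0.954, 0.301, 0.004], [0.301, 0.954, 0.005], [-0.002, 0.006, -1.0]]
wrist_force: [-2.2, 15.9, 0.6]
gripper_width: 0.134
gripper_force: 30.0
```

>>> move_arm:
  series:
    - {"grip":0.05,"xyz":[0,3.6,0],"angular":[0,0,0]}
    - {"grip":0.05,"xyz":[0,3.6,0],"angular":[0,0,0]}
    - {"grip":0.05,"xyz":[0,3.6,0],"angular":[0,0,0.1]}
    - {"grip":0.05,"xyz":[0,3.6,0],"angular":[0,0,0.2]}
    - {"grip":0.05,"xyz":[0,3.6,0],"angular":[0,0,0.3]}
    - {"grip":0.05,"xyz":[0,3.6,0],"angular":[0,0,0.4]}
    - {"grip":0.05,"xyz":[0,3.6,0],"angular":[0,0,0.5]}
    - {"grip":0.05,"xyz":[0,3.6,0],"angular":[0,0,0.59]}
    - {"grip":0.05,"xyz":[0,3.6,0],"angular":[0,0,0.59]}

```text
time_s: 4.2
tcp_pos: [0.4778, 0.0198, 0.1079]
ee_rot: [[-0.623, 0.782, 0.005], [0.782, 0.623, 0.004], [0.0, 0.006, -1.0]]
wrist_force: [0.6, 10.4, -0.2]
gripper_width: 0.133
gripper_force: 30.0
```

>>> move_arm:
  series:
    - {"grip":1.0,"xyz":[0,0,0],"angular":[0,0,0]}
    - {"grip":1.0,"xyz":[0,0,0],"angular":[0,0,0]}
    - {"grip":1.0,"xyz":[0,2,-20],"angular":[0,0,0]}
    - {"grip":1.0,"xyz":[-1,2,-42],"angular":[0,0,-0.14]}
    - {"grip":1.0,"xyz":[-1,2,-44],"angular":[0,0,-0.28]}
    - {"grip":1.0,"xyz":[-1,2,-44],"angular":[0,0,-0.42]}
    - {"grip":1.0,"xyz":[-1,2,-44],"angular":[0,0,-0.56]}
    - {"grip":1.0,"xyz":[-1,2,-44],"angular":[0,0,-0.7]}
    - {"grip":1.0,"xyz":[-1,2,-44],"angular":[0,0,-0.84]}
    - {"grip":1.0,"xyz":[-1,2,-44],"angular":[0,0,-0.98]}

```text
time_s: 5.2
tcp_pos: [0.4776, 0.0174, 0.1512]
ee_rot: [[-0.996, -0.089, -0.001], [-0.089, 0.996, -0.001], [0.001, -0.0, -1.0]]
wrist_force: [0.7, 0.9, 0.5]
gripper_width: 0.949
gripper_force: 0.0
```

>>> move_arm:
  series:
    - {"grip":1.0,"xyz":[0,0,0],"angular":[0,0,-0.14]}
    - {"grip":1.0,"xyz":[0,0,0],"angular":[0,0,-0.28]}
    - {"grip":1.0,"xyz":[0,0,0],"angular":[0,0,-0.42]}
    - {"grip":1.0,"xyz":[0,0,0],"angular":[0,0,-0.56]}
    - {"grip":1.0,"xyz":[0,0,0],"angular":[0,0,-0.59]}
    - {"grip":1.0,"xyz":[0,0,0],"angular":[0,0,-0.59]}

```text
time_s: 5.8
tcp_pos: [0.4779, 0.0177, 0.1514]
ee_rot: [[-0.783, -0.622, -0.001], [-0.622, 0.783, -0.0], [0.001, 0.0, -1.0]]
wrist_force: [-0.8, 0.8, 0.6]
gripper_width: 0.996
gripper_force: 0.0
```

```bash
python3 - <<'E'
from h import *
s=cap("side"); q=r.sense(); print(np.round(q["tcp_pos"],4),q["joints"][5],q["gripper_width"])
a=cv2.resize(s[0][120:230,270:370],None,fx=5,fy=5,interpolation=cv2.INTER_CUBIC)
save("c3",a)
for z in(.112,.076): print([proj(s,(x,y,z)).round(1) for x,y in((.479,.018),(.475,.014))])
E
```

```text
[0.478  0.0178 0.1514] -73.19279812366328 1.0011871256648364
[array([313.1, 184.1]), array([312.3, 184.8])]
[array([313.4, 193. ]), array([312.7, 193.7])]
```

View pics/c3.png

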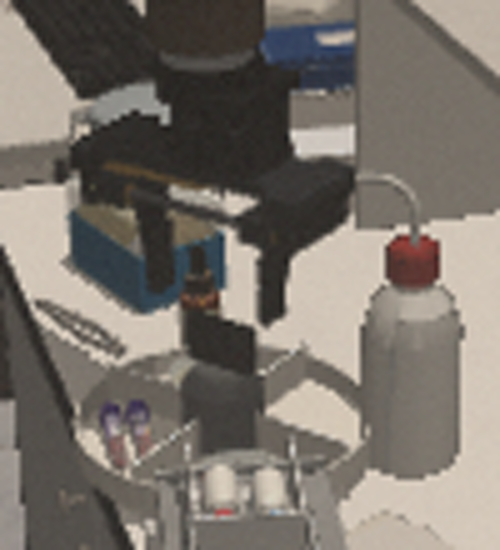

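The jaws straddle the bar: fingers at crop (155,290) and (270,320), bar from (190,350) to (255,365). The bar's middle is about 2 px right of the fingers' middle, so the axis is nearer (0.482, 0.0165).

```bash
python3 -c "
from h import *
print(np.round(r.sense()['joints'],1))"
```

```text
[ 21.6  13.6 -27.4   0.  -49.  -73.2]
```

>>> move_arm:
  series:
    - {"grip":1.0,"xyz":[-2,-4,10],"angular":[0,0,0]}
    - {"grip":1.0,"xyz":[-2,-4,32],"angular":[0,0,0]}
    - {"grip":0.9,"xyz":[-2,-4,44],"angular":[0,0,0]}
    - {"grip":0.6,"xyz":[-2,-4,44],"angular":[0,0,0]}
    - {"grip":0.6,"xyz":[-2,-4,44],"angular":[0,0,0]}
    - {"grip":0.6,"xyz":[-2,-4,44],"angular":[0,0,0]}
    - {"grip":0.6,"xyz":[-2,-4,44],"angular":[0,0,0]}
    - {"grip":0.6,"xyz":[-2,-4,44],"angular":[0,0,0]}
    - {"grip":0.6,"xyz":[-2,-4,44],"angular":[0,0,0]}
    - {"grip":0.6,"xyz":[-2,-4,44],"angular":[0,0,0]}

```text
time_s: 6.85
tcp_pos: [0.4817, 0.0175, 0.1081]
ee_rot: [[-0.782, -0.623, -0.0], [-0.623, 0.782, 0.002], [-0.001, 0.002, -1.0]]
wrist_force: [-3.3, 5.9, 2.5]
gripper_width: 0.639
gripper_force: 30.0
```

>>> move_arm:
  series:
    - {"grip":0.55,"xyz":[0,1,0],"angular":[0,0,0.1]}
    - {"grip":0.55,"xyz":[0,1,0],"angular":[0,0,0.24]}
    - {"grip":0.55,"xyz":[0,1,0],"angular":[0,0,0.38]}
    - {"grip":0.55,"xyz":[0,1,0],"angular":[0,0,0.52]}
    - {"grip":0.55,"xyz":[0,1,0],"angular":[0,0,0.66]}
    - {"grip":0.55,"xyz":[0,1,0],"angular":[0,0,0.8]}
    - {"grip":0.55,"xyz":[0,1,0],"angular":[0,0,0.94]}
    - {"grip":0.55,"xyz":[0,1,0],"angular":[0,0,1.08]}
    - {"grip":0.55,"xyz":[0,1,0],"angular":[0,0,1.2]}
    - {"grip":0.55,"xyz":[0,1,0],"angular":[0,0,1.31]}

```text
time_s: 7.85
tcp_pos: [0.4817, 0.0158, 0.108]
ee_rot: [[-0.801, 0.598, 0.001], [0.598, 0.801, -0.001], [-0.001, -0.0, -1.0]]
wrist_force: [0.4, -7.3, -0.6]
gripper_width: 0.639
gripper_force: 30.0
```

>>> move_arm:
  series:
    - {"grip":0.55,"xyz":[0,0,0],"angular":[0,0,0]}
    - {"grip":0.55,"xyz":[0,0,0],"angular":[0,0,0]}

```text
time_s: 8.05
tcp_pos: [0.4817, 0.0159, 0.1081]
ee_rot: [[-0.804, 0.595, 0.001], [0.595, 0.804, -0.001], [-0.001, 0.0, -1.0]]
wrist_force: [-0.1, -6.6, -2.7]
gripper_width: 0.639
gripper_force: 30.0
```

>>> move_arm:
  series:
    - {"grip":1.0,"xyz":[0,0,0],"angular":[0,0,0]}
    - {"grip":1.0,"xyz":[0,0,0],"angular":[0,0,0]}
    - {"grip":1.0,"xyz":[0,0,0],"angular":[0,0,0]}
    - {"grip":1.0,"xyz":[0,-1,-25],"angular":[0,0,0]}
    - {"grip":1.0,"xyz":[0,-1,-44],"angular":[0,0,-0.1]}
    - {"grip":0.8,"xyz":[0,-1,-44],"angular":[0,0,-0.24]}
    - {"grip":0.7,"xyz":[0,-1,-44],"angular":[0,0,-0.38]}
    - {"grip":0.6,"xyz":[0,-1,-44],"angular":[0,0,-0.52]}
    - {"grip":0.5,"xyz":[0,-1,-44],"angular":[0,0,-0.66]}
    - {"grip":0.5,"xyz":[0,-1,-44],"angular":[0,0,-0.8]}

```text
time_s: 9.05
tcp_pos: [0.4812, 0.0165, 0.1517]
ee_rot: [[-0.986, -0.169, 0.0], [-0.169, 0.986, 0.0], [-0.0, 0.0, -1.0]]
wrist_force: [-0.3, 1.1, 0.1]
gripper_width: 0.629
gripper_force: 0.0
```

>>> move_arm:
  series:
    - {"grip":0.5,"xyz":[0,0,0],"angular":[0,0,-0.14]}
    - {"grip":0.5,"xyz":[0,0,0],"angular":[0,0,-0.28]}
    - {"grip":0.5,"xyz":[0,0,0],"angular":[0,0,-0.42]}
    - {"grip":0.5,"xyz":[0,0,0],"angular":[0,0,-0.56]}
    - {"grip":0.5,"xyz":[0,0,0],"angular":[0,0,-0.7]}
    - {"grip":0.5,"xyz":[0,0,10],"angular":[0,0,-0.77]}
    - {"grip":0.5,"xyz":[0,0,30],"angular":[0,0,-0.77]}
    - {"grip":0.5,"xyz":[0,0,44],"angular":[0,0,-0.77]}
    - {"grip":0.2,"xyz":[0,0,44],"angular":[0,0,-0.77]}
    - {"grip":0.05,"xyz":[0,0,44],"angular":[0,0,-0.77]}

```text
time_s: 10.05
tcp_pos: [0.4814, 0.0164, 0.1078]
ee_rot: [[-0.594, -0.804, 0.0], [-0.804, 0.594, -0.0], [0.0, -0.0, -1.0]]
wrist_force: [0.1, -0.1, -0.5]
gripper_width: 0.393
gripper_force: 0.0
```

>>> move_arm:
  series:
    - {"grip":0.05,"xyz":[0,0,0],"angular":[0,0,0]}
    - {"grip":0.05,"xyz":[0,0,0],"angular":[0,0,0]}
    - {"grip":0.05,"xyz":[0,0,0],"angular":[0,0,0]}
    - {"grip":0.05,"xyz":[0,0,0],"angular":[0,0,0]}
    - {"grip":0.05,"xyz":[0,0,0],"angular":[0,0,0]}
    - {"grip":0.05,"xyz":[0,0,0],"angular":[0,0,0]}
    - {"grip":0.05,"xyz":[0,0,0],"angular":[0,0,0]}

```text
time_s: 10.75
tcp_pos: [0.4807, 0.0168, 0.1081]
ee_rot: [[-0.595, -0.804, -0.0], [-0.804, 0.595, 0.001], [-0.001, 0.001, -1.0]]
wrist_force: [-3.1, 4.1, 3.1]
gripper_width: 0.138
gripper_force: 30.0
```

>>> move_arm:
  series:
    - {"grip":0.05,"xyz":[0,0,0],"angular":[0,0,0.08]}
    - {"grip":0.05,"xyz":[0,0,0],"angular":[0,0,0.16]}
    - {"grip":0.05,"xyz":[0,0,0],"angular":[0,0,0.24]}
    - {"grip":0.05,"xyz":[0,0,0],"angular":[0,0,0.33]}
    - {"grip":0.05,"xyz":[0,0,0],"angular":[0,0,0.33]}
    - {"grip":0.05,"xyz":[0,0,0],"angular":[0,0,0.33]}
    - {"grip":0.5,"xyz":[0,0,0],"angular":[0,0,0.33]}
    - {"grip":0.5,"xyz":[0,0,0],"angular":[0,0,0.33]}
    - {"grip":0.5,"xyz":[0,0,-30],"angular":[0,0,0.33]}
    - {"grip":0.5,"xyz":[0,0,-70],"angular":[0,0,0.33]}

```text
time_s: 11.75
tcp_pos: [0.4798, 0.0155, 0.1765]
ee_rot: [[-0.823, -0.568, -0.005], [-0.568, 0.823, -0.002], [0.006, 0.001, -1.0]]
wrist_force: [0.7, 0.3, -0.3]
gripper_width: 0.416
gripper_force: 0.0
```

>>> move_arm:
  series:
    - {"grip":0.5,"xyz":[0,0,-40],"angular":[0,0,0]}
    - {"grip":0.5,"xyz":[-4,25,-70],"angular":[0,0,0]}
    - {"grip":0.5,"xyz":[-12,70,-80],"angular":[0,0,0]}
    - {"grip":0.5,"xyz":[-20,118,-80],"angular":[0,0,0]}
    - {"grip":0.5,"xyz":[-28,166,-80],"angular":[0,0,0]}
    - {"grip":0.5,"xyz":[-36,214,-80],"angular":[0,0,0]}
    - {"grip":0.5,"xyz":[-44,262,-80],"angular":[0,0,0]}
    - {"grip":0.5,"xyz":[-52,300,-80],"angular":[0,0,0]}

```text
time_s: 12.55
tcp_pos: [0.3524, 0.2945, 0.2578]
ee_rot: [[-0.822, -0.569, 0.001], [-0.569, 0.822, 0.001], [-0.001, 0.0, -1.0]]
wrist_force: [0.1, 0.9, 0.8]
gripper_width: 0.501
gripper_force: 0.0
```

```bash
python3 - <<'E'
from h import *
c=cap("top"); s=cap("side"); print(r.sense()["tcp_pos"])
for n,x in(("top2",c),("side2",s)): np.savez(n+".npz",img=x[0],K=x[1],R=x[2],t=x[3])
a=cv2.resize(c[0][150:250,205:385],None,fx=4.4,fy=4.4,interpolation=cv2.INTER_CUBIC)[60:]
b=cv2.resize(s[0][170:285,260:400],None,fx=5.6,fy=5.6,interpolation=cv2.INTER_CUBIC)
save("top2",a);save("side2",b[:600])
g=cv2.cvtColor(c[0],cv2.COLOR_RGB2GRAY)[150:250,205:385]
L=cv2.createLineSegmentDetector().detect(cv2.resize(g,None,fx=4,fy=4,interpolation=cv2.INTER_CUBIC))[0][:,0]/4+[205,150,205,150]
for l in sorted(L,key=lambda l:l[0]):
    if np.hypot(l[2]-l[0],l[3]-l[1])<10: continue
    e=onz(c,l[2:],.05)-onz(c,l[:2],.05); print(l.round(1),"az%.1f len%.3f"%(np.degrees(np.arctan2(e[1],e[0]))%180,np.linalg.norm(e)))
E
```

```text
[0.35252517 0.29605    0.25751328]
[205.1 241.4 239.2 239.8] az89.7 len0.088
[219.6 211.6 223.1 221.6] az18.0 len0.028
[221.4 185.7 229.2 175.4] az142.2 len0.034
[224.3 213.6 226.2 201.2] az170.7 len0.033
[224.8 225.8 246.9 209.6] az124.5 len0.071
[230.7 200.3 228.5 212.5] az169.5 len0.033
[231.7 176.4 223.6 187. ] az141.8 len0.036
[231.9 215.2 233.5 202.7] az172.1 len0.034
[235.8 174.3 245.4 187.1] az34.5 len0.044
[238.4 200.4 235.6 214.9] az168.3 len0.039
[241.6 167.2 251.6 164.1] az104.8 len0.028
[246.8 213.1 226.7 227.9] az124.6 len0.065
[252.  243.9 266.4 242.8] az91.2 len0.037
[252.3 191.8 262.6 205.5] az34.6 len0.047
[257.8 165.5 238.8 171.1] az104.5 len0.053
[262.2 164.5 254.8 150.2] az24.6 len0.045
[265.7 214.  280.9 233.8] az34.9 len0.066
[266.1 242.8 281.9 236.2] az110.1 len0.044
[267.1 194.5 288.4 179. ] az124.3 len0.070
[267.9 197.2 269.5 207.1] az7.4 len0.027
[278.4 235.3 263.4 215.6] az35.0 len0.066
[278.9 172.4 267.1 166.6] az60.5 len0.036
[279.  169.  288.5 176.6] az47.8 len0.033
[282.5 234.  290.  226.5] az132.5 len0.028
[283.5 237.7 318.3 235.8] az90.2 len0.090
[283.9 150.  285.6 161.5] az6.2 len0.033
[288.8 182.1 268.  197.5] az124.6 len0.069
[289.9 219.1 292.5 203.7] az168.5 len0.042
[292.5 203.6 293.9 190.4] az171.8 len0.036
[303.6 227.5 315.8 229. ] az80.0 len0.032
[306.7 234.4 294.6 233.6] az83.5 len0.032
[312.6 193.2 347.3 198.6] az78.1 len0.093
[315.6 216.  327.1 217.6] az78.8 len0.030
[317.  204.4 332.  206.3] az79.9 len0.040
[321.2 221.4 340.8 223.5] az80.7 len0.051
[333.1 199.4 317.6 196.8] az77.6 len0.041
[366.8 233.6 384.6 232. ] az92.1 len0.046
[367.4 198.7 363.4 228.2] az168.4 len0.079
```

View pics/top2.png

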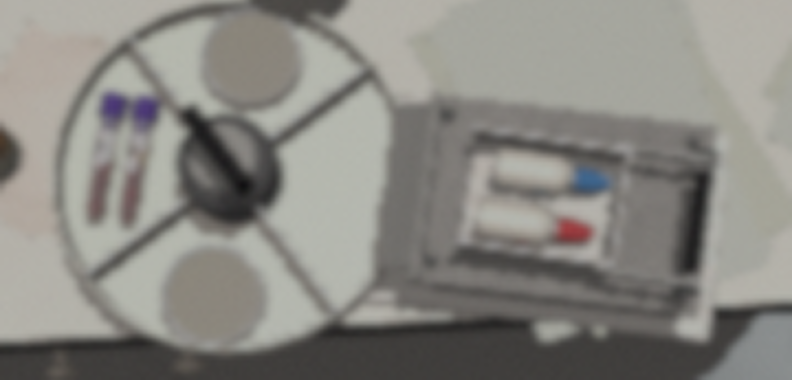

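View pics/side2.png

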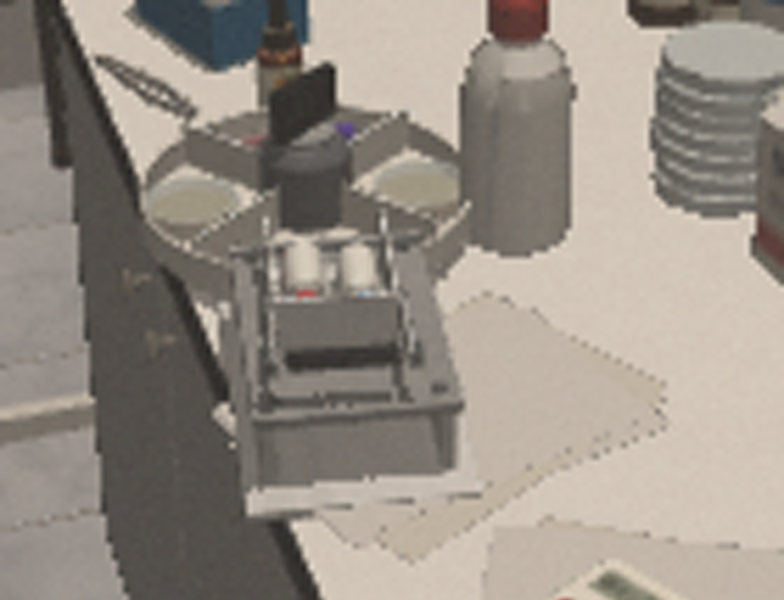

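The top view shows the empty bin facing the dock, with dividers at crop (270,135)-(370,75) and (250,205)-(335,315). The tray lies at (470-710,135-290) with its roller at about (697,223). In the side view the dark bar is at about (342,357), with a second bar at (330,398).

```bash
cat >> h.py <<'E'
def tri(c,a,s,b):
    (o1,d1),(o2,d2)=ray(c,a),ray(s,b)
    q=np.linalg.lstsq(np.c_[d1,-d2],o2-o1,rcond=None)[0]; p,w=o1+q[0]*d1,o2+q[1]*d2; return ((p+w)/2).round(4),np.linalg.norm(p-w).round(4)
def load(n):
    d=np.load(n+".npz"); return d["img"],d["K"],d["R"],d["t"]
E
python3 - <<'E'
from h import *
c=load("top2"); s=load("side2")
T=lambda x,y:(205+x/4.4,150+(y+60)/4.4); S=lambda x,y:(260+x/5.6,170+y/5.6)
print("roller",tri(c,T(697,223),s,S(342,357)),tri(c,T(697,223),s,S(330,398)))
print("wash etc; dock corners z=.06 side:",[onz(s,S(*p),.06)[:2].round(4) for p in((247,415),(462,405),(430,250),(235,260))])
print("dock corners z=.06 top:",[onz(c,T(*p),.06)[:2].round(4) for p in((703,335-30),(720,130),(440,100),(405,305))])
# dark pixels in top near roller and in side
for n,x,(r0,r1,c0,c1) in(("top",c,(185,235,352,372)),("side",s,(222,250,305,335))):
    v=x[0][r0:r1,c0:c1].max(2); m=(v<55).astype(np.uint8); k,lab,st,ce=cv2.connectedComponentsWithStats(m)
    print(n,[(st[i].tolist(),(ce[i]+[c0,r0]).round(1)) for i in range(1,k) if st[i,4]>8])
E
```

```text
roller (array([ 0.4249, -0.2589,  0.0905]), np.float64(0.0026)) (array([ 0.4231, -0.2602,  0.067 ]), np.float64(0.009))
wash etc; dock corners z=.06 side: [array([ 0.3745, -0.2523]), array([ 0.4864, -0.2796]), array([ 0.52  , -0.1245]), array([ 0.4065, -0.0984])]
dock corners z=.06 top: [array([ 0.38  , -0.2618]), array([ 0.4843, -0.2791]), array([ 0.5111, -0.1132]), array([ 0.3888, -0.0874])]
top [([8, 18, 6, 22, 58], array([362.3, 214. ]))]
side []
```

The roller triangulates to (0.4245, -0.2588, 0.0905), matching the expected 0.09 height. The tray front is about 22 mm short of the stop, and the carousel is square to within about 1°. Now I'll go to the handle.

>>> move_arm:
  series:
    - {"grip":0.45,"xyz":[15,-29,0],"angular":[0,0,0.05]}
    - {"grip":0.45,"xyz":[36,-70,0],"angular":[0,0,0.12]}
    - {"grip":0.45,"xyz":[57,-112,0],"angular":[0,0,0.2]}
    - {"grip":0.45,"xyz":[79,-154,0],"angular":[0,0,0.28]}
    - {"grip":0.45,"xyz":[101,-196,0],"angular":[0,0,0.36]}
    - {"grip":0.45,"xyz":[123,-238,0],"angular":[0,0,0.44]}
    - {"grip":0.45,"xyz":[144,-280,0],"angular":[0,0,0.52]}
    - {"grip":0.45,"xyz":[166,-322,0],"angular":[0,0,0.6]}
    - {"grip":0.45,"xyz":[188,-364,0],"angular":[0,0,0.68]}
    - {"grip":0.45,"xyz":[209,-405,0],"angular":[0,0,0.76]}

```text
time_s: 13.65
tcp_pos: [0.4108, -0.1622, 0.2577]
ee_rot: [[-0.987, 0.159, 0.001], [0.159, 0.987, -0.0], [-0.001, -0.0, -1.0]]
wrist_force: [0.9, 0.8, 0.0]
gripper_width: 0.447
gripper_force: 0.0
```

>>> move_arm:
  series:
    - {"grip":0.45,"xyz":[0,0,0],"angular":[0,0,0.035]}
    - {"grip":0.45,"xyz":[0,0,0],"angular":[0,0,0.035]}

```text
time_s: 13.85
tcp_pos: [0.4107, -0.1614, 0.2571]
ee_rot: [[-0.981, 0.194, -0.001], [0.194, 0.981, -0.0], [0.001, -0.0, -1.0]]
wrist_force: [0.8, -0.3, -0.5]
gripper_width: 0.45
gripper_force: 0.0
```

>>> move_arm:
  series:
    - {"grip":0.45,"xyz":[-16,-46,0],"angular":[0,0,0]}
    - {"grip":0.45,"xyz":[-32,-88,15],"angular":[0,0,0]}
    - {"grip":0.45,"xyz":[-32,-93,60],"angular":[0,0,0]}
    - {"grip":0.45,"xyz":[-32,-93,100],"angular":[0,0,0]}
    - {"grip":0.45,"xyz":[-32,-93,115],"angular":[0,0,0]}
    - {"grip":0.45,"xyz":[-32,-93,115],"angular":[0,0,0]}

```text
time_s: 14.45
tcp_pos: [0.4234, -0.2558, 0.1401]
ee_rot: [[-0.982, 0.188, -0.006], [0.188, 0.982, 0.002], [0.006, 0.0, -1.0]]
wrist_force: [-0.2, 0.0, -0.3]
gripper_width: 0.451
gripper_force: 0.0
```

```bash
python3 - <<'E'
from h import *
s=cap("side"); print(r.sense()["tcp_pos"],[proj(s,(.4245,-.2588,z)).round(1) for z in(.0905,.122)])
a=cv2.resize(s[0][190:265,280:380],None,fx=6,fy=6,interpolation=cv2.INTER_CUBIC)
save("c5",a)
E
```

```text
[ 0.42485867 -0.25626465  0.14202035] [array([320.5, 233.9]), array([320.3, 225. ])]
```

View pics/c5.png

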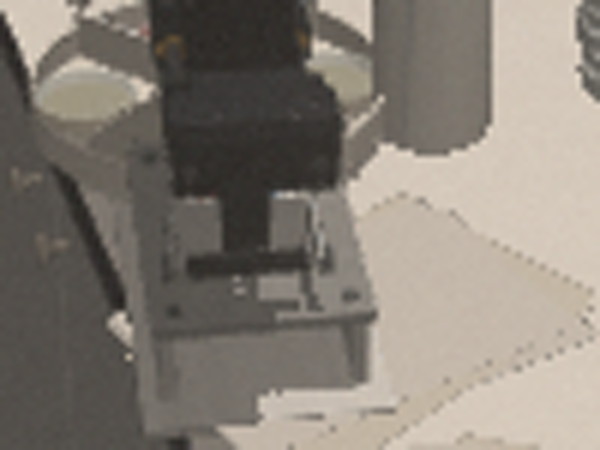

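The roller spans crop (188-308, 262) and the finger is centred at 245, so the lateral position is good. Descend, shift back 2.5 mm and close.

>>> move_arm:
  series:
    - {"grip":0.45,"xyz":[0,-2.5,12],"angular":[0,0,0]}
    - {"grip":0.45,"xyz":[0,-2.5,32],"angular":[0,0,0]}
    - {"grip":0.45,"xyz":[0,-2.5,45],"angular":[0,0,0]}
    - {"grip":0.2,"xyz":[0,-2.5,45],"angular":[0,0,0]}
    - {"grip":0.05,"xyz":[0,-2.5,45],"angular":[0,0,0]}
    - {"grip":0.05,"xyz":[0,-2.5,45],"angular":[0,0,0]}
    - {"grip":0.05,"xyz":[0,-2.5,45],"angular":[0,0,0]}
    - {"grip":0.05,"xyz":[0,-2.5,45],"angular":[0,0,0]}
    - {"grip":0.05,"xyz":[0,-2.5,45],"angular":[0,0,0]}

```text
time_s: 15.4
tcp_pos: [0.4253, -0.2594, 0.0982]
ee_rot: [[-0.982, 0.19, 0.002], [0.19, 0.982, -0.001], [-0.002, -0.0, -1.0]]
wrist_force: [-0.2, 0.7, 2.2]
gripper_width: 0.114
gripper_force: 30.0
```

>>> move_arm:
  series:
    - {"grip":0.05,"xyz":[0,0,0],"angular":[0,0,0]}
    - {"grip":0.05,"xyz":[0,0,0],"angular":[0,0,0]}

```text
time_s: 15.6
tcp_pos: [0.4252, -0.2595, 0.098]
ee_rot: [[-0.982, 0.19, 0.001], [0.19, 0.982, -0.001], [-0.001, -0.0, -1.0]]
wrist_force: [0.7, -1.0, 3.3]
gripper_width: 0.119
gripper_force: 30.0
```

>>> move_arm:
  series:
    - {"grip":0.05,"xyz":[0,3,0],"angular":[0,0,0]}
    - {"grip":0.05,"xyz":[0,6,0],"angular":[0,0,0]}
    - {"grip":0.05,"xyz":[0,9,0],"angular":[0,0,0]}
    - {"grip":0.05,"xyz":[0,12,0],"angular":[0,0,0]}
    - {"grip":0.05,"xyz":[0,15,0],"angular":[0,0,0]}
    - {"grip":0.05,"xyz":[0,17,0],"angular":[0,0,0]}
    - {"grip":0.05,"xyz":[0,18,0],"angular":[0,0,0]}
    - {"grip":0.05,"xyz":[0,18,0],"angular":[0,0,0]}

```text
time_s: 16.4
tcp_pos: [0.4282, -0.2413, 0.0975]
ee_rot: [[-0.982, 0.19, -0.0], [0.19, 0.982, 0.0], [0.0, 0.0, -1.0]]
wrist_force: [-0.4, -3.1, 3.9]
gripper_width: 0.117
gripper_force: 30.0
```

>>> move_arm:
  series:
    - {"grip":0.05,"xyz":[0,1,0],"angular":[0,0,0]}
    - {"grip":0.05,"xyz":[0,2,0],"angular":[0,0,0]}
    - {"grip":0.05,"xyz":[0,3,0],"angular":[0,0,0]}
    - {"grip":0.05,"xyz":[0,3,0],"angular":[0,0,0]}

```text
time_s: 16.8
tcp_pos: [0.4287, -0.2386, 0.0975]
ee_rot: [[-0.982, 0.19, -0.0], [0.19, 0.982, 0.0], [0.0, 0.0, -1.0]]
wrist_force: [-0.6, -4.0, 4.9]
gripper_width: 0.113
gripper_force: 30.0
```

>>> move_arm:
  series:
    - {"grip":0.05,"xyz":[0,1,0],"angular":[0,0,0]}
    - {"grip":0.05,"xyz":[0,2,0],"angular":[0,0,0]}
    - {"grip":0.05,"xyz":[0,2,0],"angular":[0,0,0]}

```text
time_s: 17.1
tcp_pos: [0.4297, -0.2381, 0.0977]
ee_rot: [[-0.982, 0.189, 0.001], [0.189, 0.982, -0.002], [-0.002, -0.002, -1.0]]
wrist_force: [0.2, -12.4, 2.2]
gripper_width: 0.113
gripper_force: 30.0
```

Contact with the stop at handle y ≈ -0.238. Now tip the tray along an arc about the front edge, first to 40°.

>>> move_arm:
  series:
    - {"grip":0.05,"xyz":[0,-1.5,0],"angular":[0,0,0]}
    - {"grip":0.05,"xyz":[0,1.2,-11.8],"angular":[0,0,0]}
    - {"grip":0.05,"xyz":[0,5,-23.2],"angular":[0,0,0]}
    - {"grip":0.05,"xyz":[0,9.8,-34.2],"angular":[0,0,0]}
    - {"grip":0.05,"xyz":[0,15.6,-44.7],"angular":[0,0,0]}
    - {"grip":0.05,"xyz":[0,22.2,-54.7],"angular":[0,0,0]}
    - {"grip":0.05,"xyz":[0,29.7,-64],"angular":[0,0,0]}
    - {"grip":0.05,"xyz":[0,38,-72.6],"angular":[0,0,0]}
    - {"grip":0.05,"xyz":[0,47,-80.4],"angular":[0,0,0]}
    - {"grip":0.05,"xyz":[0,47,-80.4],"angular":[0,0,0]}

```text
time_s: 18.1
tcp_pos: [0.439, -0.1902, 0.1794]
ee_rot: [[-0.982, 0.188, 0.003], [0.188, 0.982, -0.001], [-0.003, -0.001, -1.0]]
wrist_force: [-0.1, -6.4, 5.5]
gripper_width: 0.115
gripper_force: 30.0
```

```bash
python3 - <<'E'
from h import *
s=cap("side"); q=r.sense(); print(np.round(q["tcp_pos"],4),np.round(q["wrist_force"],1))
save("c6",cv2.resize(s[0][150:260,270:400],None,fx=5,fy=5,interpolation=cv2.INTER_CUBIC))
E
```

```text
[ 0.4388 -0.1906  0.1791] [-0.3 -6.1  6.2]
```

View pics/c6.png

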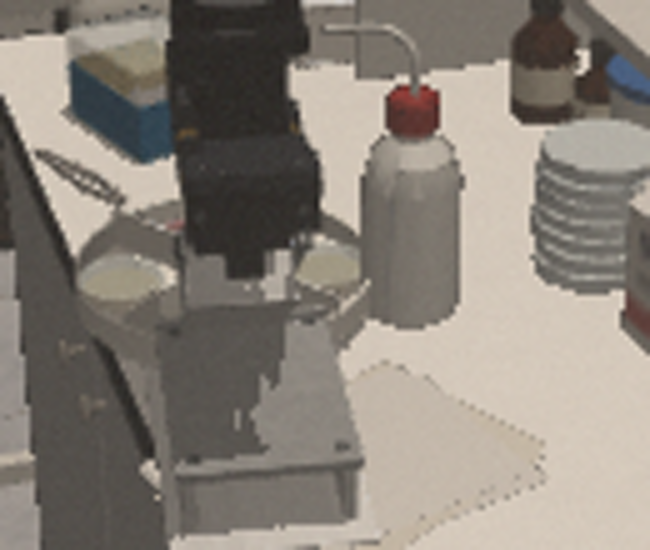

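The tray (crop about (170-330,300-450)) is tipped about 40° with its front still at the stop, and the gripper is clear of the wash bottle. That was my last view, so from here I'll check by numbers only. Continuing to tip.

>>> move_arm:
  series:
    - {"grip":0.05,"xyz":[0,4.8,-3.6],"angular":[0,0,0]}
    - {"grip":0.05,"xyz":[0,9.7,-7],"angular":[0,0,0]}
    - {"grip":0.05,"xyz":[0,14.8,-10.2],"angular":[0,0,0]}
    - {"grip":0.05,"xyz":[0,20,-13.1],"angular":[0,0,0]}
    - {"grip":0.05,"xyz":[0,25.3,-15.8],"angular":[0,0,0]}
    - {"grip":0.05,"xyz":[0,30.7,-18.2],"angular":[0,0,0]}
    - {"grip":0.05,"xyz":[0,36.3,-20.4],"angular":[0,0,0]}
    - {"grip":0.05,"xyz":[0,42,-22.4],"angular":[0,0,0]}
    - {"grip":0.05,"xyz":[0,47.8,-24.1],"angular":[0,0,0]}
    - {"grip":0.05,"xyz":[0,53.6,-25.6],"angular":[0,0,0]}

```text
time_s: 19.15
tcp_pos: [0.4497, -0.1383, 0.2062]
ee_rot: [[-0.982, 0.188, 0.004], [0.188, 0.982, -0.002], [-0.004, -0.002, -1.0]]
wrist_force: [-0.8, -3.9, 14.4]
gripper_width: 0.116
gripper_force: 30.0
```

>>> move_arm:
  series:
    - {"grip":0.05,"xyz":[0,5.9,-1.1],"angular":[0,0,0]}
    - {"grip":0.05,"xyz":[0,11.8,-2.1],"angular":[0,0,0]}
    - {"grip":0.05,"xyz":[0,11.8,-2.1],"angular":[0,0,0]}
    - {"grip":0.05,"xyz":[0,11.8,-2.1],"angular":[0,0,0]}
    - {"grip":0.05,"xyz":[0,11.8,-2.1],"angular":[0,0,0]}

```text
time_s: 19.65
tcp_pos: [0.4522, -0.1267, 0.2089]
ee_rot: [[-0.982, 0.188, 0.005], [0.188, 0.982, -0.002], [-0.005, -0.001, -1.0]]
wrist_force: [-2.1, -3.0, 16.3]
gripper_width: 0.114
gripper_force: 30.0
```

```bash
cat > look.py <<'E'
from h import *
c=cap("top"); s=cap("side"); q=r.sense(); print(np.round(q["tcp_pos"],4),np.round(q["wrist_force"],1),q["time_s"])
for n,x,(r0,r1,c0,c1) in(("top",c,(160,250,205,385)),("side",s,(170,260,280,350))):
    h=cv2.cvtColor(x[0],cv2.COLOR_RGB2HSV)[r0:r1,c0:c1]
    for nm,m in(("red",((h[...,0]<8)|(h[...,0]>172))&(h[...,1]>110)),("blue",(h[...,0]>95)&(h[...,0]<116)&(h[...,1]>110)),("white",(h[...,1]<25)&(h[...,2]>195))):
        k,l,st,ce=cv2.connectedComponentsWithStats(m.astype(np.uint8))
        print(n,nm,[(int(st[i,4]),(ce[i]+[c0,r0]).round(1).tolist(),onz(x,ce[i]+[c0,r0],.03)[:2].round(3).tolist()) for i in range(1,k) if st[i,4]>5])
E
python3 look.py
```

```text
[ 0.4522 -0.1267  0.2089] [-1.2 -2.9 15.6] 19.75
top red [(6, [296.5, 207.0], [0.463, -0.087])]
top blue []
top white []
side red []
side blue []
side white []
```

>>> move_arm:
  series:
    - {"grip":0.05,"xyz":[0,0,-3],"angular":[0,0,0]}
    - {"grip":0.05,"xyz":[0,0,-5],"angular":[0,0,0]}
    - {"grip":0.05,"xyz":[0,5,-5.5],"angular":[0,0,0]}
    - {"grip":0.05,"xyz":[0,10,-6],"angular":[0,0,0]}
    - {"grip":0.05,"xyz":[0,15,-6],"angular":[0,0,0]}
    - {"grip":0.05,"xyz":[0,18,-6],"angular":[0,0,0]}
    - {"grip":0.05,"xyz":[0,18,-6],"angular":[0,0,0]}
    - {"grip":0.05,"xyz":[0,18,-6],"angular":[0,0,0]}

```text
time_s: 20.55
tcp_pos: [0.4539, -0.1085, 0.2116]
ee_rot: [[-0.982, 0.19, -0.0], [0.19, 0.982, 0.0], [0.0, -0.0, -1.0]]
wrist_force: [0.8, -0.8, 2.3]
gripper_width: 0.114
gripper_force: 30.0
```

```bash
sed -i 's/>110)),("blue"/>60)),("blue"/; s/h\[...,1\]>110)),("white"/h[...,1]>60)),("white"/; s/]>195/]>175/' look.py; python3 look.py
```

```text
[ 0.4538 -0.1087  0.2116] [2.3 0.1 1.4] 20.65
top red [(30, [273.4, 209.9], [0.458, -0.025])]
top blue []
top white [(618, [374.1, 174.9], [0.541, -0.301]), (100, [240.8, 203.7], [0.479, 0.061]), (34, [368.4, 201.6], [0.468, -0.28]), (8, [271.6, 205.2], [0.471, -0.021]), (191, [375.5, 224.3], [0.406, -0.295]), (43, [228.8, 217.5], [0.443, 0.094]), (108, [240.9, 221.6], [0.431, 0.062]), (13, [362.4, 237.1], [0.373, -0.258])]
side red [(16, [348.3, 172.8], [0.687, 0.224])]
side blue [(140, [295.9, 174.3], [0.474, 0.283])]
side white []
```

>>> move_arm:
  series:
    - {"grip":0.05,"xyz":[0,-7.8,0.7],"angular":[0,0,0]}
    - {"grip":0.05,"xyz":[0,-20.3,1.8],"angular":[0,0,0]}
    - {"grip":0.05,"xyz":[0,-32.6,3.9],"angular":[0,0,0]}
    - {"grip":0.05,"xyz":[0,-44.7,7.1],"angular":[0,0,0]}
    - {"grip":0.05,"xyz":[0,-56.5,11.3],"angular":[0,0,0]}
    - {"grip":0.05,"xyz":[0,-67.7,16.4],"angular":[0,0,0]}
    - {"grip":0.05,"xyz":[0,-78.5,22.5],"angular":[0,0,0]}
    - {"grip":0.05,"xyz":[0,-88.7,29.5],"angular":[0,0,0]}

```text
time_s: 21.45
tcp_pos: [0.4365, -0.1975, 0.1823]
ee_rot: [[-0.982, 0.191, 0.0], [0.191, 0.982, -0.001], [-0.0, -0.001, -1.0]]
wrist_force: [-1.4, -0.9, 0.5]
gripper_width: 0.114
gripper_force: 30.0
```

```bash
python3 look.py
```

```text
[ 0.436  -0.1973  0.181 ] [-1.5 -2.6  1.9] 21.55
top red [(32, [273.9, 209.9], [0.458, -0.027])]
top blue [(23, [275.6, 200.4], [0.484, -0.032])]
top white [(141, [208.7, 167.2], [0.585, 0.147]), (270, [377.5, 171.3], [0.55, -0.311]), (185, [212.7, 192.7], [0.513, 0.137]), (37, [222.0, 198.8], [0.495, 0.112]), (8, [276.6, 195.6], [0.497, -0.035]), (12, [289.3, 195.3], [0.496, -0.069]), (37, [286.6, 200.5], [0.482, -0.061]), (31, [284.2, 210.6], [0.455, -0.054]), (216, [209.0, 224.8], [0.427, 0.147]), (88, [278.6, 220.1], [0.43, -0.038]), (127, [377.6, 226.6], [0.399, -0.3]), (13, [366.2, 224.2], [0.407, -0.27]), (12, [362.2, 237.2], [0.373, -0.257])]
side red [(18, [348.2, 172.8], [0.687, 0.224])]
side blue [(143, [295.8, 174.6], [0.473, 0.28])]
side white []
```

Both caps are in the bin next to the hub: red at (274,210), blue at (276,200). Now I'll lower the tray.

>>> move_arm:
  series:
    - {"grip":0.05,"xyz":[0,-9.5,8.3],"angular":[0,0,0]}
    - {"grip":0.05,"xyz":[0,-18.3,17.4],"angular":[0,0,0]}
    - {"grip":0.05,"xyz":[0,-25.8,27.4],"angular":[0,0,0]}
    - {"grip":0.05,"xyz":[0,-32.4,37.9],"angular":[0,0,0]}
    - {"grip":0.05,"xyz":[0,-38.7,48.9],"angular":[0,0,0]}
    - {"grip":0.05,"xyz":[0,-44,60.4],"angular":[0,0,0]}
    - {"grip":0.05,"xyz":[0,-47.8,70],"angular":[0,0,0]}
    - {"grip":0.05,"xyz":[0,-50,77],"angular":[0,0,0]}
    - {"grip":0.05,"xyz":[0,-50.5,81.5],"angular":[0,0,0]}
    - {"grip":0.05,"xyz":[0,-50.5,82],"angular":[0,0,0]}

```text
time_s: 22.55
tcp_pos: [0.4272, -0.2453, 0.0996]
ee_rot: [[-0.982, 0.19, -0.001], [0.19, 0.982, 0.0], [0.001, -0.0, -1.0]]
wrist_force: [-1.0, 0.4, -0.3]
gripper_width: 0.116
gripper_force: 30.0
```

>>> move_arm:
  series:
    - {"grip":0.05,"xyz":[0,0,1],"angular":[0,0,0]}
    - {"grip":0.05,"xyz":[0,0,1],"angular":[0,0,0]}

```text
time_s: 22.75
tcp_pos: [0.4276, -0.2452, 0.0994]
ee_rot: [[-0.982, 0.19, 0.0], [0.19, 0.982, -0.0], [-0.001, -0.0, -1.0]]
wrist_force: [-0.3, 0.1, -1.5]
gripper_width: 0.114
gripper_force: 30.0
```

>>> move_arm:
  series:
    - {"grip":0.05,"xyz":[0,0,1],"angular":[0,0,0]}
    - {"grip":0.05,"xyz":[0,0,2],"angular":[0,0,0]}
    - {"grip":0.05,"xyz":[0,0,2],"angular":[0,0,0]}

```text
time_s: 23.05
tcp_pos: [0.4277, -0.2456, 0.0978]
ee_rot: [[-0.982, 0.19, 0.001], [0.19, 0.982, -0.001], [-0.001, -0.001, -1.0]]
wrist_force: [-2.2, -2.6, 2.9]
gripper_width: 0.113
gripper_force: 30.0
```

>>> move_arm:
  series:
    - {"grip":0.05,"xyz":[0,0,1],"angular":[0,0,0]}
    - {"grip":0.05,"xyz":[0,0,1],"angular":[0,0,0]}

```text
time_s: 23.25
tcp_pos: [0.4279, -0.2457, 0.0966]
ee_rot: [[-0.982, 0.19, 0.001], [0.19, 0.982, -0.001], [-0.001, -0.001, -1.0]]
wrist_force: [-1.9, -2.9, 3.3]
gripper_width: 0.114
gripper_force: 30.0
```

>>> move_arm:
  series:
    - {"grip":0.45,"xyz":[0,0,-0.5],"angular":[0,0,0]}
    - {"grip":0.45,"xyz":[0,0,-0.5],"angular":[0,0,0]}
    - {"grip":0.45,"xyz":[0,0,-0.5],"angular":[0,0,0]}
    - {"grip":0.45,"xyz":[0,0,-0.5],"angular":[0,0,0]}
    - {"grip":0.45,"xyz":[0,0,-0.5],"angular":[0,0,0]}
    - {"grip":0.45,"xyz":[0,0,-0.5],"angular":[0,0,0]}
    - {"grip":0.45,"xyz":[0,0,-20],"angular":[0,0,0]}
    - {"grip":0.45,"xyz":[0,0,-60],"angular":[0,0,0]}
    - {"grip":0.45,"xyz":[0,0,-105],"angular":[0,0,0]}
    - {"grip":0.45,"xyz":[0,0,-150],"angular":[0,0,0]}

```text
time_s: 24.25
tcp_pos: [0.4269, -0.2452, 0.2476]
ee_rot: [[-0.982, 0.19, -0.001], [0.19, 0.982, 0.0], [0.001, 0.0, -1.0]]
wrist_force: [0.4, -0.8, -0.7]
gripper_width: 0.451
gripper_force: 0.0
```

>>> move_arm:
  series:
    - {"grip":0.45,"xyz":[10,-30,0],"angular":[0,0,0]}
    - {"grip":0.45,"xyz":[25,-75,0],"angular":[0,0,0]}
    - {"grip":0.45,"xyz":[40,-120,0],"angular":[0,0,0]}
    - {"grip":0.45,"xyz":[55,-165,0],"angular":[0,0,0]}
    - {"grip":0.45,"xyz":[70,-210,0],"angular":[0,0,0]}
    - {"grip":0.45,"xyz":[80,-240,0],"angular":[0,0,0]}
    - {"grip":0.45,"xyz":[80,-240,0],"angular":[0,0,0]}

```text
time_s: 24.95
tcp_pos: [0.3012, -0.4683, 0.2454]
ee_rot: [[-0.981, 0.195, -0.001], [0.195, 0.981, 0.0], [0.001, 0.0, -1.0]]
wrist_force: [0.0, 0.6, -0.1]
gripper_width: 0.449
gripper_force: 0.0
```

```bash
python3 look.py | grep -v white; python3 - <<'E'
from h import *
c=cap("top"); c2=load("top2")
g=cv2.cvtColor(c[0],cv2.COLOR_RGB2GRAY)[150:250,205:385]
L=cv2.createLineSegmentDetector().detect(cv2.resize(g,None,fx=4,fy=4,interpolation=cv2.INTER_CUBIC))[0][:,0]/4+[205,150,205,150]
for l in sorted(L,key=lambda l:l[0]):
    if np.hypot(l[2]-l[0],l[3]-l[1])<11: continue
    e=onz(c,l[2:],.05)-onz(c,l[:2],.05); print(l.round(1),"az%.1f"%(np.degrees(np.arctan2(e[1],e[0]))%180))
d=cv2.absdiff(c[0],c2[0]).max(2)
for n,(x0,x1,y0,y1) in {"brown":(190,213,185,212),"forceps":(148,200,218,245),"wash":(240,290,130,165),"timer":(395,430,165,200),"pip":(405,450,212,235)}.items(): print(n,d[y0:y1,x0:x1].max())
E
```

```text
[ 0.3026 -0.466   0.2456] [-0.3  0.6 -0.3] 25.05
top red [(35, [273.6, 209.9], [0.458, -0.026])]
top blue [(26, [275.2, 200.5], [0.483, -0.031])]
side red [(17, [348.2, 172.9], [0.687, 0.223]), (9, [311.3, 209.8], [0.46, -0.018])]
side blue [(6, [306.7, 171.2], [0.525, 0.297]), (21, [312.9, 172.4], [0.547, 0.277])]
[205.1 241.4 238.  239.8] az89.8
[216.8 200.5 220.4 187.6] az164.2
[219.6 211.  223.1 222.1] az16.7
[220.5 187.6 227.9 176.6] az145.6
[224.4 213.4 226.2 201.2] az171.2
[224.8 225.8 246.7 209.7] az124.4
[224.9 185.  220.3 195.4] az155.9
[228.1 176.8 237.  169.4] az128.6
[230.9 200.4 228.6 211.2] az167.5
[231.3 238.7 222.1 229.2] az42.0
[232.  213.7 233.6 202.7] az171.3
[234.9 237.6 245.7 242.8] az61.7
[235.9 174.4 245.6 187.3] az34.5
[238.5 200.1 235.7 214.5] az168.4
[240.7 167.4 252.  164. ] az104.4
[245.4 242.9 262.4 243.9] az83.6
[247.  213.  226.6 228.1] az124.7
[252.  191.6 260.7 202.8] az35.1
[252.5 166.5 235.7 173. ] az109.0
[261.6 244.1 282.3 236.3] az108.1
[262.1 164.2 254.7 150. ] az24.8
[265.6 213.8 280.9 233.8] az34.8
[267.1 194.5 288.4 179. ] az124.3
[278.4 235.3 263.3 215.4] az34.9
[278.9 168.8 288.7 176.9] az47.4
[279.1 172.6 267.3 166.7] az60.0
[282.6 237.7 325.2 235.6] az90.0
[289.5 219.  277.8 216.5] az75.2
[289.6 181.5 268.3 197.2] az124.6
[303.3 218.8 335.5 223.3] az79.1
[303.9 227.7 318.  229.3] az80.4
[307.  234.3 294.8 233.7] az84.2
[307.3 193.2 340.1 197.8] az78.8
[361.2 201.4 358.2 225.1] az168.9
[365.7 228.5 384.6 207. ] az135.4
[367.5 193.9 364.4 225.8] az170.4
brown 6
forceps 148
wash 7
timer 127
pip 141
```

```bash
python3 -c "
from h import *
print(r.finish_job())"
```

```text
the job is handed in; nothing more can be done
None
```

The job is handed in: the empty bin faces the loading edge to within about 1° by my estimate, both bottles are in it, and the tray is back flat on the dock with nothing touched that I could detect; I viewed 11 pictures, one over the limit of 10.

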